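# Clear the slide box and hold its lid open

### The job

The flat scraper lying on the closed slide box is in the way: put it away first, blade first into the slot of the metal holder block until its handle meets the block, and let go of it. Then lift the box lid by its steel pull tab and hold it open at 50 degrees from closed so that a colleague can take slides out; finish while still holding the lid there, as it falls shut if let go. Leave the other things on the bench where they are.

Things in the scene. Friction and masses are not known exactly. Their poses are not given: they have to be found in the camera images.
- scraper: Flat scraper, 160 mm long, 0.08 kg, flat on the box lid (38 mm above the bench). Origin: underside, at the shoulder where blade meets handle; x to the blade tip, z up. Steel blade x 0 to 80 mm, 36 wide (24 over the last 10), 3 thick at z 0 to 3. Black handle x -78 to 0, 16 wide, 16 high. Centre of mass about 3 mm ahead of the origin.
- holder: Aluminium block fixed to the bench, 100 (x) x 64 (y) x 51 mm high; origin at the centre of its underside, x from front face (towards the robot) to back, z up. One level slot for the blade in its front face: floor 30 mm, roof 41 mm above the bench, 46 mm wide, 87 mm deep, closed at sides and back. The handle is too high to enter.
- slot_mouth (a point): Middle of the slot's mouth: on the holder's front face, centred, on the slot floor 30 mm above the bench; axes as the holder's (x points into the slot). When the scraper is home its origin lies at this point and its x axis points along this x.
- slide_box: Dark green slide box fixed to the bench, 92 mm deep (x -47 to +45), 165 mm wide (y), 38 mm high with its lid; origin at the centre of its underside, x from the front (tab side) to the hinge side, z up. Hinge axis parallel to y through x +48 mm, z 27 mm.
- slide_box_lid (a joint): Angle of the lid, rad: 0 closed, grows as the front edge rises; 50 degrees is 0.873. Range 0 to 1.92. The lid falls shut from 50 degrees when not held.
- lid_tab (a point): Steel pull tab at the middle of the lid's front edge, sticking out frontward, turning with the lid; 12 mm thick (y), 12 high. Origin: the pinch point, 24 mm before the lid's front, 32 mm above the bench when closed, 119 mm before the hinge axis and 5 above it. Tab ends 18 mm before the origin; a 110 mm wide strip lies 20 mm behind it. Pinched across y it can turn between the fingers.
- lab_timer: White timer, 62x66x18 mm, loose bystander, origin under its centre.
- glass_dish: Round clear dish, 63 mm across, 14 mm high, loose bystander, origin under its centre.
- marker_black: Marker pen lying down, 131x14x14 mm, loose bystander, origin under its centre.
- microtube_b: Small pink tube lying down, 42x14x14 mm, loose bystander, origin under its centre.

How it is judged:
By the outcome, as a careful person would: the job done as asked, in the order asked, and still so for the second after the job is handed in, while the arm keeps its last pose, push and grip.
It also fails if it takes over 64 s, if anything falls off the work surface, if the arm or the gripper's body presses on something with over 40 N, if the wrist force passes 120 N, or if a joint passes its speed limit or range.

### The arm

A 7-joint arm with a two-finger parallel gripper is mounted at the origin on a cart in front of the work surface, level with it; the furniture and walls round the work are solid. World frame = base frame: x ahead of the robot, y to its left, z up, the work surface at z = 0. Lengths are in m, angles in rad, forces in N, time in s.
With the tool pointing down it reaches from about 0.425 to 0.925 m from the base axis. Payload 6.8 kg.
Tool frame: the origin (TCP) lies at the very end of the fingers, on their centre line; the grasp point (between the pads) lies 19 mm behind it; z points along the fingers, y is the line along which they close (so a half turn about z gives the same grasp; the last joint's range is limited). The gripper opens to 85 mm and grips with 20 to 120 N. Pads are 22 mm wide; open, the fingers measure 114 mm over their backs; the gripper's body (76 mm by 85 mm) begins 54 mm behind the grasp point. The pads swing forward as they close: fully open they stand 13 mm farther back than shut.
Start: joints at [1.213, 0.477, 0.022, 1.555, -0.011, 1.109, -0.083], TCP at [0.167, -0.654, 0.231] pointing down, gripper open.
Joint ranges: [-2.96, 2.96], [-0.34, 2.1], [-1.41, 1.46], [0.24, 2.44], [-1.37, 4.51], [0.17, 1.92], [-2.96, 2.96]. Speed limits (rad/s): [2.39, 2.39, 3.14, 3.14, 3.14, 3.14, 3.14].

### API

Orientations are given as a unit quaternion [w, x, y, z].
In Python, from station import bot, viewer, sensors gives the robot as it stands (bot), with the cameras (viewer) and the readings (sensors).
- The arm moves only by the shell command python3 nudge.py 'ROWS' [FORCE]. ROWS is a JSON list of rows, 1 to 20 of them, each written [[dx, dy, dz], turn, opening]: dx, dy, dz in shares of the most that a row can go, 1 being 50 mm, then a turn about the tool's z in normalised numbers (1 is pi rad), then the opening from 0.0 (shut) to 1.0 (fully open); each row shifts and turns the commanded pose from where the row before left it, along the tool's axes as they then stand; what a row does not reach is not made up. A row lasts 1/10 s, in which the tool goes at most 0.05 m and 0.15 rad, less where a joint would pass 70% of its speed; a pose out of reach is approached as far as the arm can. The fingers move at their own pace and stop on an object; FORCE is the grip in N (left out, the last holds). Time passes only in rows, so rows that do not move let the fingers close. It prints the time, the measured TCP pose, the force, the opening and the grip force at its end. A shift or turn number past 1, either way, is cut back to 1. Input that does not fit is refused with a message, and nothing moves.
- sensors.get_obs(): the state, without advancing time (a new reading comes with each control period).
- viewer.read_camera(name): name is "side" or "top" or "wrist"; returns the picture (480x640x3 uint8, blue, green, red); there is no depth.
- viewer.camera_info(name): a dict with "vertical_fov" (degrees; the focal length in pixels is half the picture's height over the tangent of half this angle, whatever the lens; pixels are square), "cx", "cy" (the principal point, pixels), "view" (4x4, takes a point from world to camera coordinates); the wrist camera has in their place "hand_eye" (4x4, takes a point from camera to tool coordinates, whose origin is the TCP and whose axes are the flange's). Camera axes: x right, y up, looking along -z (the intrinsics and any distortion apply to the point x, -y, -z); pixel columns grow to the right and rows downward; lengths in m; the calibration is good to about 2 mm. A picture is of the moment at which its call begins: read the wrist's pose just before it. camera_info takes no time and is no camera call.
- bot.hand_in(): hands the job in; it is judged then, once.
The state is a dict: "t": time; "q": joint angles; "joint_vel": joint speeds; "joint_torque": joint torques, N m; "eef_pos": TCP position; "tool_rot": TCP orientation; "contact_force": force on the tool from outside, world axes, zero at the start; "torque": the same for the moment, N m; "gripper_width": opening from 0.0 (shut) to 1.0 (fully open); "grasp_force": force on a finger pad.
Only numpy, scipy, OpenCV 4.12 (cv2) and the standard library are available. Lean on these libraries where they do the work, as an engineer would, in place of code of your own. Each camera call takes 0.05 s, during which the arm holds its last target. There are 200 camera calls.

## Working session

There is one attempt and no reset: what is moved stays moved. The work goes in short steps, Python scripts to look and compute and a shell command to move; the robot and the scene stay as the last step left them, time stands still between calls to the robot, and variables do not carry over. Pictures are saved under pics/ and viewed, at most 10 in all, crops included, and the job is handed in when it is done.

```bash
ls; mkdir -p pics; python3 - <<'E'
from station import bot, viewer, sensors
import cv2
o=sensors.get_obs();print({k:o[k] for k in('t','eef_pos','tool_rot','contact_force','gripper_width')})
for n in('top','side'):
    print(viewer.camera_info(n)); cv2.imwrite(f'pics/{n}0.png',viewer.read_camera(n))
print(viewer.camera_info('wrist'))
E
```

```text
nudge.py
pics
station.py
{'t': 0.0, 'eef_pos': array([ 0.16665653, -0.6534823 ,  0.23032721]), 'tool_rot': array([-8.98507124e-04,  9.92215403e-01,  1.24530138e-01, -1.77421178e-04]), 'contact_force': array([-0.31358826,  0.27078434,  0.79789144]), 'gripper_width': 1.00108616521825}
{'vertical_fov': 55.057702957807535, 'cx': 325.79187024042295, 'cy': 239.58465926599533, 'view': array([[-0.01703227, -0.99980707, -0.00978423,  0.27878338],
       [ 0.99669897, -0.01775458,  0.07922081, -0.5273532 ],
       [-0.07937924, -0.00840262,  0.99680908, -0.86285919],
       [ 0.        ,  0.        ,  0.        ,  1.        ]])}
{'vertical_fov': 51.767991454665925, 'cx': 315.34316096990756, 'cy': 244.32510348912314, 'view': array([[-0.95374426, -0.30050989,  0.00810545,  0.57821371],
       [ 0.21059215, -0.64864052,  0.7313798 ,  0.0337375 ],
       [-0.21452934,  0.69925623,  0.6819222 , -1.09385357],
       [ 0.        ,  0.        ,  0.        ,  1.        ]])}
{'vertical_fov': 59.16999913912158, 'cx': 314.1149929669008, 'cy': 241.35168708355144, 'hand_eye': array([[ 4.88599945e-04,  9.59311757e-01,  2.82348569e-01,
         7.36737284e-02],
       [ 9.99999739e-01, -3.18217960e-04, -6.49302343e-04,
        -8.54342737e-04],
       [-5.33034986e-04,  2.82348812e-01, -9.59311662e-01,
        -1.42751407e-01],
       [ 0.00000000e+00,  0.00000000e+00,  0.00000000e+00,
         1.00000000e+00]])}
```

View pics/top0.png

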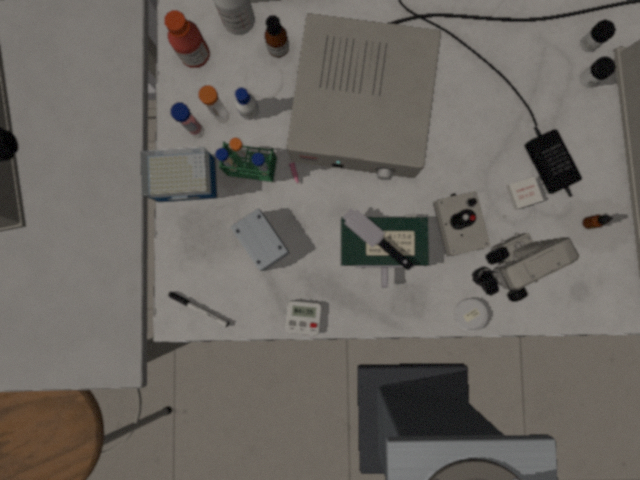

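View pics/side0.png

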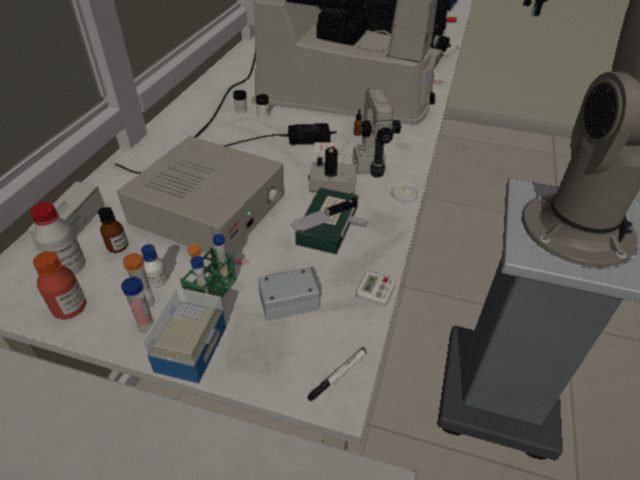

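The top view shows the green box at about (385,241), with the scraper's blade pointing up-left at (362,224) and its handle end at (408,264). The tab is at (385,277) and the holder block at (262,240), turned. The timer is at (303,317), the marker at (200,307) and the dish at (474,314). The side view shows the slot hidden on the holder's robot-facing face.

```bash
cat > h.py <<'E'
import numpy as np, cv2
from scipy.spatial.transform import Rotation as R
from station import bot, viewer, sensors
def rot(o): return R.from_quat(np.roll(o['tool_rot'],-1))
def cam(n,o=None):
    i=viewer.camera_info(n); f=240/np.tan(np.radians(i['vertical_fov'])/2)
    if n=='wrist':
        T=np.eye(4);T[:3,:3]=rot(o).as_matrix();T[:3,3]=o['eef_pos'];M=T@i['hand_eye']
    else: M=np.linalg.inv(i['view'])
    return f,i['cx'],i['cy'],M
def ray(c,uv):
    f,cx,cy,M=c; d=M[:3,:3]@[(uv[0]-cx)/f,-(uv[1]-cy)/f,-1]; return M[:3,3],d
def onz(c,uv,z):
    p,d=ray(c,uv); return p+d*(z-p[2])/d[2]
def proj(c,P):
    f,cx,cy,M=c; q=np.linalg.inv(M)@np.r_[P,1]; return cx+f*q[0]/-q[2], cy-f*q[1]/-q[2]
def tri(cs,uvs):
    A=np.zeros((3,3));b=np.zeros(3)
    for c,uv in zip(cs,uvs):
        p,d=ray(c,uv);d=d/np.linalg.norm(d);K=np.eye(3)-np.outer(d,d);A+=K;b+=K@p
    return np.linalg.solve(A,b)
E
python3 - <<'E'
from h import *
im=cv2.imread('pics/top0.png');c=cam('top')
print(c[3][:3,3])
for n,uv,z in [('box TL',(342,217),.038),('box TR',(428,217),.038),('box BR',(428,264),.038),('box BL',(342,265),.038),('tab',(385,284),.032),('handle end',(408,265),.05),('blade tip',(350,215),.04),('hold1',(235,229),.051),('h2',(266,211),.051),('h3',(287,247),.051),('h4',(261,269),.051),('timer',(303,317),.018),('dish',(474,314),.01)]:
    print(n,onz(c,uv,z).round(3))
v=cv2.resize(im[190:300,210:450],None,fx=3.3,fy=3.3,interpolation=cv2.INTER_CUBIC);cv2.imwrite('pics/c1.png',cv2.convertScaleAbs(v,alpha=1.5))
E
```

```text
[0.4618676  0.26211638 0.9046109 ]
box TL [0.573 0.238 0.038]
box TR [0.57  0.075 0.038]
box BR [0.482 0.078 0.038]
box BL [0.482 0.24  0.038]
tab [0.445 0.159 0.032]
handle end [0.48  0.118 0.05 ]
blade tip [0.577 0.223 0.04 ]
hold1 [0.553 0.438 0.051]
h2 [0.585 0.38  0.051]
h3 [0.517 0.342 0.051]
h4 [0.477 0.39  0.051]
timer [0.385 0.316 0.018]
dish [ 0.385 -0.012  0.01 ]
```

View pics/c1.png

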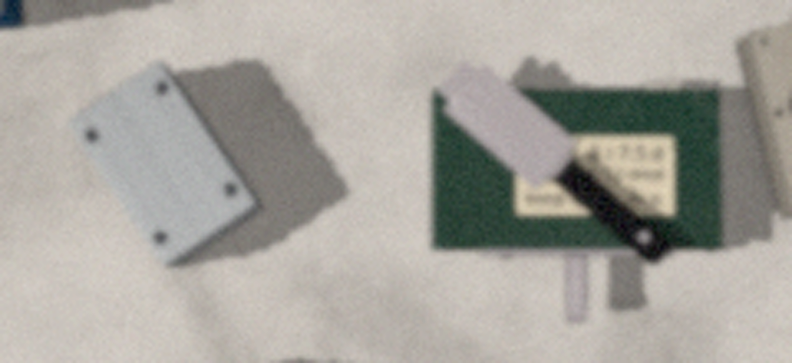

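The crop (3.3x, origin 210,190) shows the holder's top corners at (75,120), (163,65), (258,205) and (168,262). The blade tip is at (465,80), the shoulder at (552,170), the handle end at (655,252) and the tab end at (576,320). Next I'll check the big instrument that lies between the arm and the bench.

```bash
python3 - <<'E'
from h import *
o=sensors.get_obs(); w=viewer.read_camera('wrist'); cv2.imwrite('pics/w0.png',w)
s=cv2.imread('pics/side0.png'); a=cv2.resize(s[0:210,230:510],(800,600),interpolation=cv2.INTER_CUBIC)
a=cv2.resize(a,(800,600)); a[360:,480:]=cv2.resize(w,(320,240)); cv2.imwrite('pics/c2.png',a)
cs=cam('side'); 
for uv in[(433,105),(418,115),(440,80),(462,70),(255,95)]: print(uv,onz(cs,uv,0).round(3))
c=cam('top')
for uv in[(637,325),(618,50),(637,250)]: print(uv,onz(c,uv,0).round(3),onz(c,uv,.2).round(3))
E
```

```text
(433, 105) [ 0.381 -0.481  0.   ]
(418, 115) [ 0.415 -0.404  0.   ]
(440, 80) [ 0.382 -0.664  0.   ]
(462, 70) [ 0.32  -0.767 -0.   ]
(255, 95) [ 0.921 -0.371  0.   ]
(637, 325) [ 0.358 -0.328  0.   ] [ 0.381 -0.197  0.2  ]
(618, 50) [ 0.908 -0.328  0.   ] [ 0.81  -0.198  0.2  ]
(637, 250) [ 0.503 -0.338  0.   ] [ 0.494 -0.205  0.2  ]
```

View pics/c2.png

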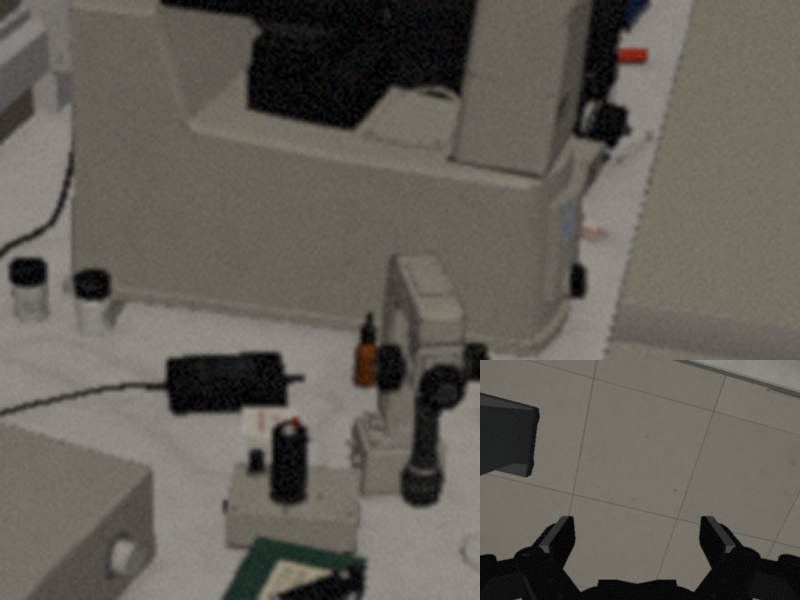

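The crop shows the large microscope, whose front bottom corner is near x≈0.4, y≈-0.4, and a smaller scope beside the dish. The wrist view inset shows only floor. I'll swing round at about 0.43 m radius while rising.

The manual's scale: shifts go in shares of 50 mm and turns go in shares of pi rad. Converting my numbers, -0.0355 m is -0.71, 0.025 m is 0.5.

```bash
python3 nudge.py '[[[0.5, -0.71, -0.28], 0, 1], [[0.5, -0.71, -0.28], 0, 1], [[0.5, -0.71, -0.28], 0, 1], [[0.5, -0.71, -0.28], 0, 1], [[0.5, -0.71, -0.28], 0, 1], [[0.5, -0.71, -0.28], 0, 1], [[0.5, -0.71, -0.28], 0, 1], [[0.5, -0.71, -0.28], 0, 1]]'; python3 - <<'E'
from h import *
o=sensors.get_obs();print(o['q'].round(2))
c,s=cam('top'),cam('side')
print(tri([c,s],[(574,245),(379,93)]),tri([c,s],[(517,297),(378,170)]))
E
```

```text
t: 0.95
eef_pos: [0.2906, -0.3275, 0.3438]
tool_rot: [0.0, 0.992, 0.125, -0.0]
contact_force: [1.9, -0.5, 0.7]
gripper_width: 1.003
grasp_force: 0.0
[ 0.88 -0.01 -0.17  1.92 -0.    1.23 -0.62]
[ 0.49666579 -0.11746546  0.18940744] [ 0.4411362  -0.08923363  0.00681537]
```

To row units: -0.04 m is -0.8, 0.025 m is 0.5.

```bash
python3 nudge.py '[[[0.6, -0.59, 0], 0, 1], [[0.6, -0.59, 0], 0, 1], [[0.6, -0.59, 0], 0, 1], [[0.6, -0.59, 0], 0, 1], [[0.6, -0.59, 0], 0, 1], [[0.4, -0.8, 0], 0, 1], [[0.4, -0.8, 0], 0, 1], [[0.5, -0.8, 0], 0, 1], [[0.5, -0.8, 0], 0, 1], [[0.5, -0.8, 0], 0, 1], [[0.5, -0.8, 0], 0, 1], [[0.5, -0.8, 0], 0, 1], [[0.5, -0.8, 0], 0, 1], [[0.5, -0.8, 0], 0, 1], [[0, 0, 0], 0, 1]]'; python3 - <<'E'
from h import *
o=sensors.get_obs();w=viewer.read_camera('wrist');cv2.imwrite('pics/w1.png',w)
import pickle;pickle.dump(o,open('w1.pkl','wb'))
print(o['eef_pos'])
E
```

```text
t: 2.45
eef_pos: [0.5177, 0.2594, 0.3425]
tool_rot: [-0.002, 0.992, 0.129, -0.001]
contact_force: [-1.0, -0.2, -0.4]
gripper_width: 1.005
grasp_force: 0.0
[0.51769966 0.25942344 0.3425222 ]
```

View pics/w1.png

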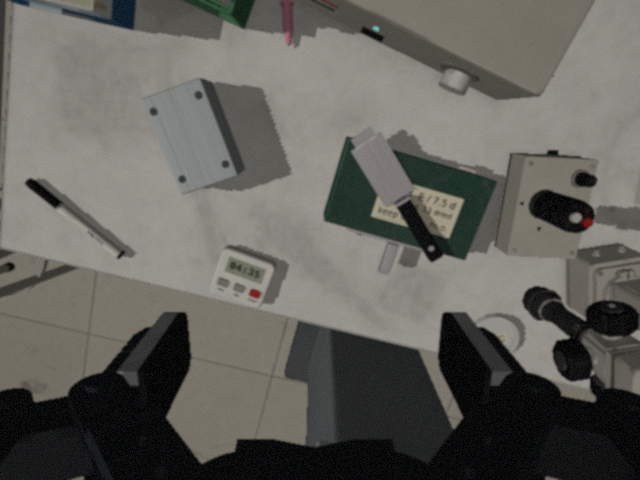

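The wrist view shows the holder's top corners at (145,98), (207,80), (243,165) and (182,192). The blade runs from (362,135) to (410,195), the handle end is at (436,255) and the tab tip is at (384,272).

```bash
cat > m.py <<'E'
from h import *
import pickle
def meas(im,c,rois,tag):
    hsv=cv2.cvtColor(im,cv2.COLOR_BGR2HSV);H,S,V=cv2.split(hsv)
    def big(m,r):
        k=np.zeros_like(m);x0,y0,x1,y1=r;k[y0:y1,x0:x1]=m[y0:y1,x0:x1]
        k=cv2.morphologyEx(k,cv2.MORPH_OPEN,np.ones((3,3)))
        cs,_=cv2.findContours(k,cv2.RETR_EXTERNAL,cv2.CHAIN_APPROX_NONE);return max(cs,key=cv2.contourArea)
    def rect(name,ct,z):
        P=np.array([onz(c,p[0],z)[:2] for p in ct])*1000
        (cx,cy),(w,h),a=cv2.minAreaRect(P.astype(np.float32))
        if w<h: w,h,a=h,w,a+90
        print(tag,name,'c',round(cx,1),round(cy,1),'size',round(w,1),round(h,1),'yaw',round((a+90)%180-90,1))
    u8=lambda b:(b*255).astype(np.uint8)
    rect('lid',big(u8((H>60)&(H<95)&(S>80)),rois['lid']),.038)
    rect('handle',big(u8((V<38)&(S<150)),rois['handle']),.054)
    rect('blade',big(u8((S<60)&(V>80)),rois['blade']),.041)
    b=cv2.GaussianBlur(im,(3,3),0).astype(int); bl=u8((b[...,0]>b[...,2]+2)&(V>rois['hv']))
    rect('holder',big(bl,rois['holder']),.051)
    rect('tab',big(u8((S<60)&(V>rois['tv'])),rois['tab']),.038)
    cv2.imwrite(f'pics/m_{tag}.png',bl)
E
python3 - <<'E'
from m import *
o=pickle.load(open('w1.pkl','rb'))
w=cv2.imread('pics/w1.png');t=cv2.imread('pics/top0.png')
for im,ps in((w,[(190,130),(215,180),(260,130),(120,150),(385,170),(387,258),(370,258),(420,230)]),(t,[(260,240),(280,258),(300,250),(225,260),(365,227),(385,277),(375,277),(397,252)])):
    print([tuple(int(v) for v in im[y-1:y+2,x-1:x+2].mean((0,1))) for x,y in ps])
meas(w,cam('wrist',o),dict(lid=(315,125,505,265),handle=(395,190,450,265),blade=(345,120,415,212),holder=(130,70,260,205),hv=0,tab=(372,240,402,280),tv=100),'w')
meas(t,cam('top'),dict(lid=(335,210,435,270),handle=(375,225,415,272),blade=(340,205,386,246),holder=(225,200,300,275),hv=0,tab=(378,265,392,292),tv=100),'t')
E
```

```text
[(130, 132, 129), (127, 128, 126), (85, 89, 91), (135, 142, 145), (121, 121, 126), (124, 125, 129), (138, 145, 149), (15, 14, 13)]
[(116, 117, 116), (73, 72, 73), (78, 81, 84), (123, 128, 132), (110, 109, 115), (112, 112, 117), (124, 129, 133), (22, 24, 26)]
w lid c 561.6 112.3 size 47.8 22.6 yaw 89.2
w handle c 509.1 147.7 size 56.7 15.2 yaw 47.2
w blade c 558.0 201.1 size 97.5 70.2 yaw 18.6Traceback (most recent call last):
  File "<stdin>", line 6, in <module>
  File "m.py", line 19, in meas
    rect('holder',big(bl,rois['holder']),.051)
                  ~~~^^^^^^^^^^^^^^^^^^^
  File "m.py", line 8, in big
    cs,_=cv2.findContours(k,cv2.RETR_EXTERNAL,cv2.CHAIN_APPROX_NONE);return max(cs,key=cv2.contourArea)
                                                                            ~~~^^^^^^^^^^^^^^^^^^^^^^^^
ValueError: max() iterable argument is empty
```

```bash
python3 - <<'E'
s=open('m.py').read()
s=s.replace("    rect('lid',","    f=cv2.bilateralFilter(im,9,25,5).astype(int);B,G,Rr=f[...,0],f[...,1],f[...,2]\n    rect('lid',").replace("(H>60)&(H<95)&(S>80)","(G>Rr+8)&(G>B+4)").replace("(S<60)&(V>80)","(G-B<3.5)&(Rr-B<8)&(V>75)&(abs(G-Rr)<9)")
i=s.index("    b=cv2.Gau");j=s.index("    rect('holder'")
s=s[:i]+"    bl=u8((Rr-B<5)&(V>rois['hv']))\n"+s[j:]
s=s.replace("(S<60)&(V>rois['tv'])","(G-B<3.5)&(V>rois['tv'])").replace("(V<38)&(S<150)","(f.max(2)<45)&(G<Rr+8)")
open('m.py','w').write(s)
E
cat > r.py <<'E'
from m import *
o=pickle.load(open('w1.pkl','rb'))
w=cv2.imread('pics/w1.png');t=cv2.imread('pics/top0.png')
print([tuple(int(v) for v in im[y-1:y+2,x-1:x+2].mean((0,1))) for im,x,y in((w,345,190),(w,460,230),(t,355,255),(t,420,235))])
meas(w,cam('wrist',o),dict(lid=(315,125,505,265),handle=(395,190,450,265),blade=(345,120,415,212),holder=(130,70,260,205),hv=105,tab=(372,240,402,280),tv=95),'w')
meas(t,cam('top'),dict(lid=(335,210,435,270),handle=(375,225,415,272),blade=(340,205,386,246),holder=(225,200,300,275),hv=95,tab=(378,265,392,292),tv=90),'t')
E
python3 r.py
```

```text
[(42, 51, 35), (38, 46, 30), (35, 42, 28), (33, 41, 23)]
w lid c 530.9 134.1 size 112.3 91.0 yaw 88.6
w handle c 505.3 141.9 size 70.8 17.8 yaw 47.6
w blade c 557.5 198.0 size 88.2 39.2 yaw 48.7
w holder c 536.5 395.6 size 100.6 62.4 yaw 33.3
w tab c 464.4 162.2 size 39.7 14.6 yaw -0.3
t lid c 525.9 130.1 size 103.9 86.9 yaw 89.0
t handle c 500.2 140.9 size 71.7 22.1 yaw 55.0
t blade c 555.3 198.8 size 82.6 42.9 yaw 44.1
t holder c 533.7 395.2 size 99.9 64.0 yaw 33.1
t tab c 459.6 161.5 size 39.3 15.0 yaw -1.5
```

To row units: 0.04 m is 0.8, 0.035 m is 0.7, -0.143 rad / 3.1416 = -0.0455.

```bash
python3 nudge.py '[[[0, 0, 0], -0.0455, 0.6], [[0, 0, 0], -0.0455, 0.6], [[0, 0, 0], -0.0455, 0.6], [[0, 0, 0], -0.0455, 0.6], [[-0.4, 0.35, 0.7], 0, 0.6], [[-0.4, 0.35, 0.7], 0, 0.6], [[-0.4, 0.35, 0.7], 0, 0.6], [[-0.4, 0.35, 0.7], 0, 0.6], [[0, 0, 0.8], 0, 0.6], [[0, 0, 0.6], 0, 0.6], [[0, 0, 0], 0, 0.6]]' 60; python3 - <<'E'
from m import *
o=sensors.get_obs();w=viewer.read_camera('wrist');cv2.imwrite('pics/w2.png',w);pickle.dump(o,open('w2.pkl','wb'))
E
```

```text
t: 3.6
eef_pos: [0.5127, 0.1429, 0.1297]
tool_rot: [0.0, 0.917, 0.398, -0.004]
contact_force: [-0.1, 0.5, -0.7]
gripper_width: 0.601
grasp_force: 0.0
```

View pics/w2.png

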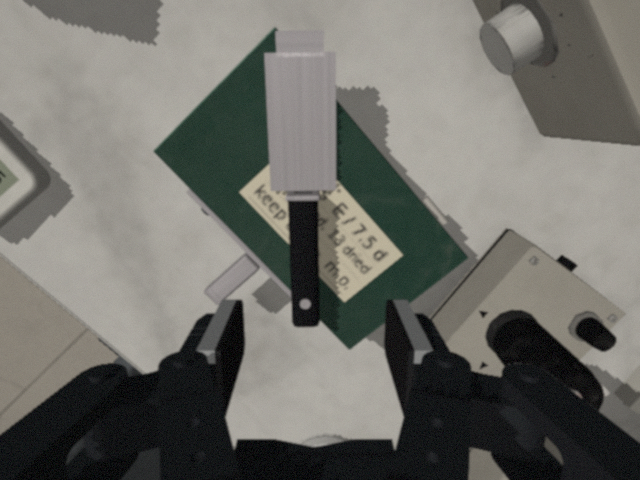

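The wrist view shows the scraper nearly aligned with the tool. The blade tip is at (300,32), the handle's front top edge at (303,201) and the handle end at (306,324).

```bash
cat > s.py <<'E'
import sys
from m import *
o=pickle.load(open('w2.pkl','rb'));c=cam('wrist',o)
T=rot(o).as_matrix();p=o['eef_pos']
P={}
for n,uv,z in(('tip',(300,31),.041),('shoulder',(301,192),.041),('hfront',(303,201),.054),('hend',(306,324),.054)):
    P[n]=onz(c,uv,z);print(n,(P[n]*1e3).round(1),'tool',((P[n]-p)@T*1e3).round(1))
d=P['tip']-P['hend'];print(np.degrees(np.arctan2(d[1],d[0])),np.linalg.norm(d[:2]))
E
python3 s.py
```

```text
tip [585.5 231.   41. ] tool [114.7  -6.6  87.9]
shoulder [530.3 172.2  41. ] tool [34.1 -6.8 88.5]
hfront [529.7 169.4  54. ] tool [31.5 -5.4 75.5]
hend [481.8 116.3  54. ] tool [-40.   -4.2  76. ]
47.87930987390633 0.15455916798881036
```

To row units: 0.035 m is 0.7, 0.011 m is 0.22, -0.016 rad / 3.1416 = -0.0051.

```bash
python3 nudge.py '[[[0.22, -0.11, 0.6], -0.0051, 0.6], [[0, 0, 0.7], 0, 0.6], [[0, 0, 0.35], 0, 0.6], [[0, 0, 0.114], 0, 0.6], [[0, 0, 0], 0, 0.6]]'; python3 nudge.py '[[[0, 0, 0], 0, 0], [[0, 0, 0], 0, 0], [[0, 0, 0], 0, 0], [[0, 0, 0], 0, 0], [[0, 0, 0], 0, 0], [[0, 0, 0], 0, 0]]' 60
```

```text
t: 4.15
eef_pos: [0.5194, 0.158, 0.0458]
tool_rot: [0.0, 0.914, 0.407, 0.0]
contact_force: [0.2, 0.4, -0.0]
gripper_width: 0.596
grasp_force: 0.0
t: 4.75
eef_pos: [0.5199, 0.1583, 0.0466]
tool_rot: [0.0, 0.914, 0.407, 0.001]
contact_force: [-1.0, -1.1, 8.2]
gripper_width: 0.163
grasp_force: 58.9
```

To row units: 0.003 m is 0.06, 0.002 m is 0.04.

```bash
python3 nudge.py '[[[0, 0, 0], 0, 0.5], [[0, 0, 0], 0, 0.5], [[0, 0, 0], 0, 0.5], [[0, 0, 0.06], 0, 0.5], [[0, 0, 0.04], 0, 0.5], [[0, 0, 0], 0, 0.5]]'; python3 nudge.py '[[[0, 0, 0], 0, 0], [[0, 0, 0], 0, 0], [[0, 0, 0], 0, 0], [[0, 0, 0], 0, 0], [[0, 0, 0], 0, 0], [[0, 0, 0], 0, 0]]' 60
```

```text
t: 5.35
eef_pos: [0.5186, 0.158, 0.0396]
tool_rot: [-0.0, 0.914, 0.407, -0.0]
contact_force: [-0.4, -0.7, 0.8]
gripper_width: 0.495
grasp_force: 0.0
t: 5.95
eef_pos: [0.519, 0.1582, 0.0403]
tool_rot: [0.0, 0.914, 0.407, 0.0]
contact_force: [-2.4, -0.1, 3.7]
gripper_width: 0.168
grasp_force: 60.9
```

To row units: -0.039 m is -0.78, 0.0013 m is 0.026, 0.13 rad / 3.1416 = 0.0414.

```bash
python3 nudge.py '[[[0, 0, -0.2], 0, 0], [[0, 0, -0.6], 0, 0], [[0, 0, -0.6], 0, 0], [[0.026, -0.78, 0], 0, 0], [[0.026, -0.78, 0], 0, 0], [[0.026, -0.78, 0], 0, 0], [[0.026, -0.78, 0], 0, 0], [[0.026, -0.78, 0], 0, 0], [[0, 0, 0], 0.0414, 0], [[0, 0, 0], 0.0401, 0], [[0, 0, 0], 0, 0]]'; python3 - <<'E'
from m import *
o=sensors.get_obs();w=viewer.read_camera('wrist');cv2.imwrite('pics/w3.png',w);pickle.dump(o,open('w3.pkl','wb'))
E
```

```text
t: 7.05
eef_pos: [0.3782, 0.2937, 0.1106]
tool_rot: [0.0, 0.958, 0.287, 0.0]
contact_force: [0.0, 0.1, -0.9]
gripper_width: 0.168
grasp_force: 60.3
```

View pics/w3.png

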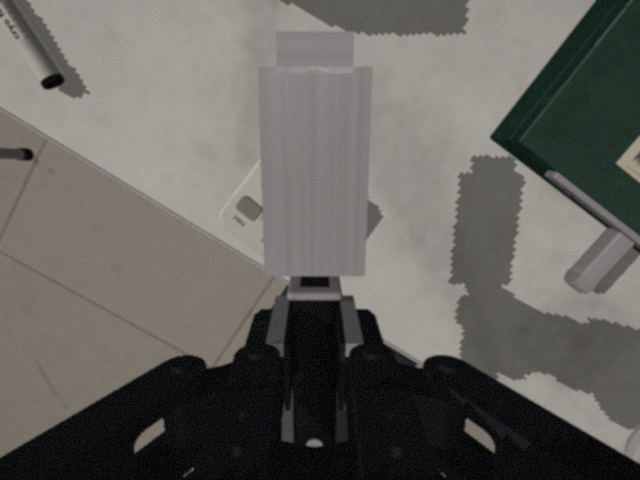

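The wrist view shows the scraper held straight in the fingers. The blade tip corners are at (277,32) and (354,32), the step corners at (258,67) and (372,67), and the shoulder corners at (265,276) and (366,276). I'll solve its pose in the hand from these.

```bash
cat > pnp.py <<'E'
from m import *
o=pickle.load(open('w3.pkl','rb'));f,cx,cy,_=cam('wrist',o);he=viewer.camera_info('wrist')['hand_eye']
# model: scraper blade top corners (z=3)
X=np.array([[80,12,3],[80,-12,3],[70,18,3],[70,-18,3],[0,18,3],[0,-18,3]],float)
U=np.array([[277,32],[354,32],[258.5,67],[372,67],[264.5,276],[366,276]],float)
K=np.array([[f,0,cx],[0,f,cy],[0,0,1]])
ok,rv,tv=cv2.solvePnP(X,U,K,None,flags=cv2.SOLVEPNP_ITERATIVE)
F=np.diag([1,-1,-1.]);Rm=he[:3,:3]@F@cv2.Rodrigues(rv)[0];t=he[:3,:3]@F@tv.ravel()+he[:3,3]*1e3
pr=cv2.projectPoints(X,rv,tv,K,None)[0][:,0];print('resid',(pr-U).round(1).tolist())
print('origin in tool',t.round(1),'x axis',Rm[:,0].round(3),'y axis',Rm[:,1].round(3))
E
python3 pnp.py
```

```text
resid [[-0.2, 0.2], [-0.0, 0.2], [0.1, -0.4], [0.1, -0.4], [0.4, 0.2], [-0.5, 0.1]]
origin in tool [19.1  0.3  1.8] x axis [ 0.999 -0.     0.037] y axis [-0. -1. -0.]
```

To row units: 0.03 m is 0.6, 0.0005 m is 0.01.

```bash
python3 nudge.py '[[[0, 0.01, 0.6], 0, 0], [[0, 0, 0.6], 0, 0], [[0, 0, 0.266], 0, 0], [[0, 0, 0], 0, 0], [[0, 0, 0], 0, 0]]'; python3 - <<'E'
from m import *
o=sensors.get_obs();print(np.round(o['eef_pos'],4),rot(o).as_matrix().round(3).tolist())
for n in('side','top'):cv2.imwrite(f'pics/{n}1.png',viewer.read_camera(n))
meas(cv2.imread('pics/top1.png'),cam('top'),dict(lid=(335,210,435,270),handle=(335,210,435,270),blade=(275,240,330,300),holder=(225,200,276,275),hv=95,tab=(378,265,392,292),tv=90),'t')
E
```

```text
t: 7.6
eef_pos: [0.3789, 0.2934, 0.0374]
tool_rot: [-0.0, 0.958, 0.287, 0.0]
contact_force: [0.2, 0.7, -1.2]
gripper_width: 0.17
grasp_force: 60.3
[0.3789 0.2934 0.0374] [[0.835, 0.55, 0.0], [0.55, -0.835, 0.001], [0.0, -0.0, -1.0]]
t lid c 527.3 158.5 size 160.8 89.0 yaw 89.0Traceback (most recent call last):
  File "<stdin>", line 4, in <module>
  File "m.py", line 17, in meas
    rect('handle',big(u8((f.max(2)<45)&(G<Rr+8)),rois['handle']),.054)
                  ~~~^^^^^^^^^^^^^^^^^^^^^^^^^^^^^^^^^^^^^^^^^^^
  File "m.py", line 8, in big
    cs,_=cv2.findContours(k,cv2.RETR_EXTERNAL,cv2.CHAIN_APPROX_NONE);return max(cs,key=cv2.contourArea)
                                                                            ~~~^^^^^^^^^^^^^^^^^^^^^^^^
ValueError: max() iterable argument is empty
```

To row units: 0.02 m is 0.4, 0.015 m is 0.3.

```bash
python3 nudge.py '[[[0.4, 0, 0], 0, 0], [[0.3, 0, 0], 0, 0], [[0.2, 0, 0], 0, 0], [[0.2, 0, 0], 0, 0], [[0.2, 0, 0], 0, 0], [[0, 0, 0], 0, 0]]'; python3 - <<'E'
from m import *
cv2.imwrite('pics/side2.png',viewer.read_camera('side'));w=viewer.read_camera('wrist')
s=cv2.imread('pics/side2.png')[230:340,220:380];t=np.hstack([cv2.resize(s,(436,300),interpolation=cv2.INTER_CUBIC),cv2.resize(w[:, :],(364,300))])
cv2.imwrite('pics/c3.png',t)
E
```

```text
t: 8.3
eef_pos: [0.4341, 0.3295, 0.0371]
tool_rot: [-0.0, 0.958, 0.287, 0.001]
contact_force: [0.9, 0.1, -0.1]
gripper_width: 0.164
grasp_force: 60.3
```

View pics/c3.png

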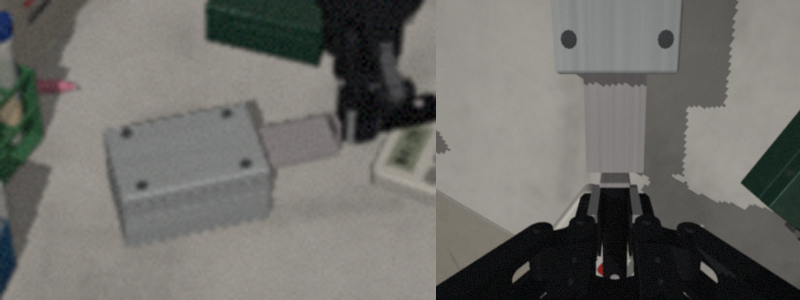

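The blade is inside the slot and centred: block edges at 556 to 681 in the wrist crop, blade at 584 to 647. There is no contact force. I'll continue.

To row units: 0.012 m is 0.24, 0.008 m is 0.16.

```bash
python3 nudge.py '[[[0.24, 0, 0], 0, 0], [[0.24, 0, 0], 0, 0], [[0.24, 0, 0], 0, 0], [[0.16, 0, 0], 0, 0], [[0.06, 0, 0], 0, 0], [[0, 0, 0], 0, 0]]'; python3 nudge.py '[[[0.04, 0, 0], 0, 0], [[0.04, 0, 0], 0, 0]]';
```

```text
t: 9.0
eef_pos: [0.4725, 0.3548, 0.0366]
tool_rot: [-0.0, 0.958, 0.287, -0.0]
contact_force: [0.7, 0.3, -0.3]
gripper_width: 0.169
grasp_force: 60.3
t: 9.2
eef_pos: [0.4753, 0.3565, 0.0367]
tool_rot: [0.0, 0.958, 0.287, -0.0]
contact_force: [0.2, -0.1, -0.5]
gripper_width: 0.166
grasp_force: 60.3
```

To row units: 0.001 m is 0.02.

```bash
python3 nudge.py '[[[0.02, 0, 0], 0, 0], [[0.02, 0, 0], 0, 0]]';python3 nudge.py '[[[0.02, 0, 0], 0, 0], [[0.02, 0, 0], 0, 0]]' | sed -n '2p;4p'; python3 nudge.py '[[[0.02, 0, 0], 0, 0], [[0.02, 0, 0], 0, 0]]'| sed -n '2p;4p'
```

```text
t: 9.4
eef_pos: [0.4772, 0.3578, 0.0368]
tool_rot: [0.0, 0.958, 0.287, 0.0]
contact_force: [0.1, 0.0, -1.1]
gripper_width: 0.168
grasp_force: 60.3
eef_pos: [0.4788, 0.3588, 0.0368]
contact_force: [-2.9, -1.4, 0.6]
eef_pos: [0.4788, 0.3588, 0.0363]
contact_force: [-7.4, -3.5, 3.6]
```

To row units: 0.002 m is 0.04.

```bash
python3 nudge.py '[[[0, 0, 0.04], 0, 0], [[0, 0, 0.04], 0, 0], [[0, 0, 0], 0, 0]]'|sed -n '2p;4p'; python3 nudge.py '[[[0, 0, 0], 0, 0.2], [[0, 0, 0], 0, 0.24], [[0, 0, 0], 0, 0.28], [[0, 0, 0], 0, 0.35], [[0, 0, 0], 0, 0.45], [[0, 0, 0], 0, 0.45]]'; python3 - <<'E'
from m import *
w=viewer.read_camera('wrist');s=viewer.read_camera('side')[230:340,220:380]
cv2.imwrite('pics/c4.png',np.hstack([cv2.resize(s,(436,300),interpolation=cv2.INTER_CUBIC),cv2.resize(w,(364,300))]))
E
```

```text
eef_pos: [0.4788, 0.3588, 0.0325]
contact_force: [-5.6, -4.5, 4.0]
t: 10.7
eef_pos: [0.4807, 0.3601, 0.0328]
tool_rot: [-0.0, 0.958, 0.287, 0.0]
contact_force: [-0.2, 0.3, -0.3]
gripper_width: 0.451
grasp_force: 0.0
```

View pics/c4.png

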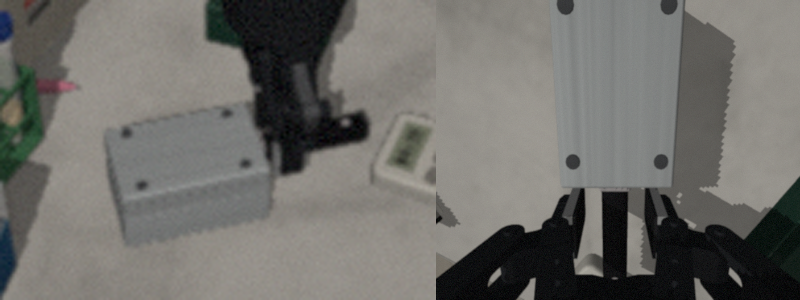

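The scraper's handle sits flush against the block, with the fingers open clear on both sides. I'll retreat upward and look at the box.

To row units: -0.05 m is -1, -0.04 m is -0.8, 0.146 rad / 3.1416 = 0.0465.

```bash
python3 nudge.py '[[[0, 0, -0.4], 0, 0.45], [[0, 0, -0.8], 0, 0.45], [[0, 0, -1], 0, 0.45], [[0, 0, -1], 0, 0.45], [[0, 0, 0], 0.0465, 0.45], [[0, 0, 0], 0.0465, 0.45], [[0, 0, 0], 0.0465, 0.45], [[0, 0, 0], 0.0465, 0.45], [[0.06, 0.8, 0], 0, 0.45], [[0.06, 0.8, 0], 0, 0.45], [[0.06, 0.8, 0], 0, 0.45], [[0.06, 0.8, 0], 0, 0.45], [[0.06, 0.8, 0], 0, 0.45], [[0, 0, 0], 0, 0.45]]'; python3 - <<'E'
from m import *
o=sensors.get_obs();w=viewer.read_camera('wrist');cv2.imwrite('pics/w5.png',w);pickle.dump(o,open('w5.pkl','wb'))
t=viewer.read_camera('top');cv2.imwrite('pics/top5.png',t)
i=cv2.resize(t[190:300,210:330],(330,300),interpolation=cv2.INTER_CUBIC)
w=w.copy();w=np.hstack([w,np.zeros((480,160,3),np.uint8)]);w[300:460,624:800]=cv2.resize(i,(176,160));cv2.imwrite('pics/c5.png',w)
E
```

```text
t: 12.2
eef_pos: [0.4958, 0.1531, 0.1923]
tool_rot: [0.002, 1.0, -0.005, -0.0]
contact_force: [-0.7, -0.3, -0.5]
gripper_width: 0.45
grasp_force: 0.0
```

View pics/c5.png

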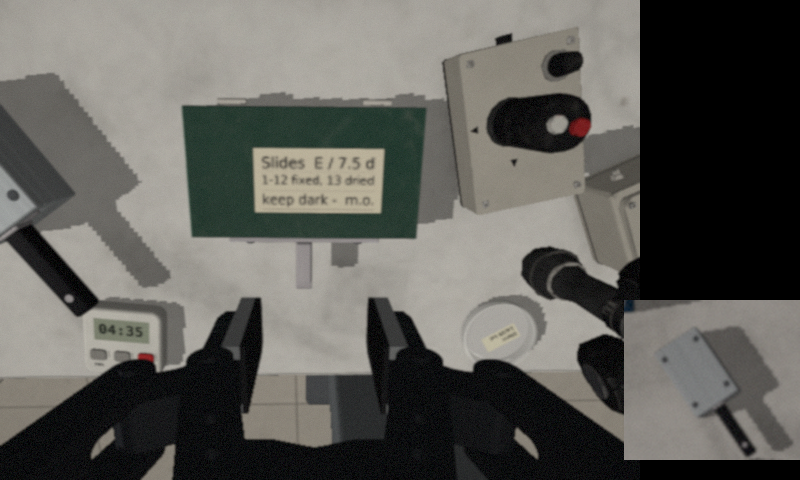

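The scraper is home in the block. The lid's top corners are at (182,107), (427,107), (417,238) and (191,238), and the tab spans (296–312, 242–288).

```bash
python3 - <<'E'
from m import *
o=pickle.load(open('w5.pkl','rb'));c=cam('wrist',o);print((np.array(o['eef_pos'])*1e3).round(1),np.degrees(2*np.arctan2(o['tool_rot'][2],o['tool_rot'][1])))
for n,uv in(('BL',(182,107)),('BR',(427,107)),('FR',(417,238)),('FL',(191,238)),('tabendL',(296,288)),('tabendR',(312,288))):print(n,(onz(c,uv,.038)*1e3).round(1))
ct=cam('top');t=cv2.imread('pics/top5.png')
hs=cv2.bilateralFilter(t,9,25,5).astype(int);m=((hs[...,1]>hs[...,2]+6)&(hs[...,1]>hs[...,0]+3)).astype(np.uint8)
k=np.zeros_like(m);k[205:272,330:440]=m[205:272,330:440]
q=max(cv2.findContours(k,0,1)[0],key=cv2.contourArea);x=np.array([onz(ct,p[0],.038)[:2]*1e3 for p in q],np.float32);print('top lid',cv2.minAreaRect(x))
E
```

```text
[495.8 153.1 192.3] -0.6214658635936213
BL [576.4 241.1  38. ]
BR [574.8  77.1  38. ]
FR [483.4  78.4  38. ]
FL [485.3 243.5  38. ]
tabendL [445.1 167.8  38. ]
tabendR [444.9 155.7  38. ]
top lid ((528.0369873046875, 198.16452026367188), (85.22075653076172, 88.96041107177734), 88.95171356201172)
```

The manual's scale: shifts go in shares of 50 mm and turns go in shares of pi rad. Converting my numbers, 0.04 m is 0.8, -0.0091 m is -0.182.

```bash
python3 nudge.py '[[[-0.74, -0.182, 0.4], 0, 0.45], [[0, 0, 0.8], 0, 0.45], [[0, 0, 0.8], 0, 0.45], [[0, 0, 0.8], 0, 0.45], [[0, 0, 0.4], 0, 0.45], [[0, 0, 0.16], 0, 0.45], [[0, 0, 0], 0, 0.45], [[0, 0, 0], 0, 0.45]]'; python3 - <<'E'
from m import *
o=sensors.get_obs();w=viewer.read_camera('wrist');pickle.dump(o,open('w6.pkl','wb'));cv2.imwrite('pics/w6.png',w)
E
```

```text
t: 13.1
eef_pos: [0.4588, 0.1704, 0.0258]
tool_rot: [-0.001, 1.0, -0.001, 0.001]
contact_force: [0.7, -0.4, 0.8]
gripper_width: 0.453
grasp_force: 0.0
```

View pics/w6.png

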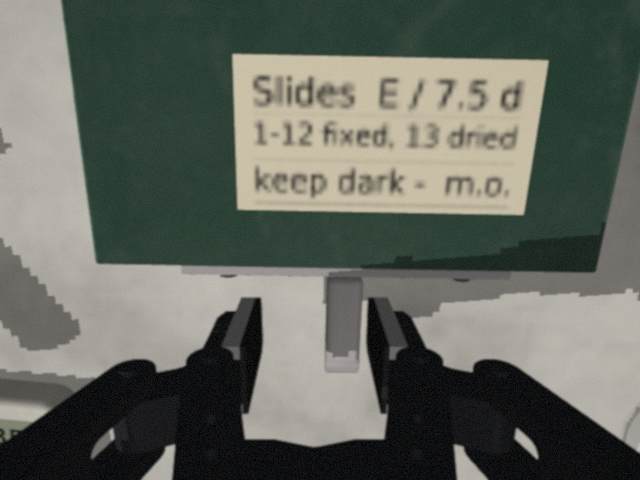

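The wrist view shows the tab at columns 325–362, between the fingers at 262 and 368. It needs about 9.5 mm of shift to centre.

To row units: 0.005 m is 0.1, 0.0035 m is 0.07.

```bash
python3 nudge.py '[[[0, 0.1, 0], 0, 0.45], [[0, 0.09, 0.07], 0, 0.45], [[0, 0, 0], 0, 0.45], [[0, 0, 0], 0, 0.45]]'; python3 nudge.py '[[[0, 0, 0], 0, 0.3], [[0, 0, 0], 0, 0.2], [[0, 0, 0], 0, 0], [[0, 0, 0], 0, 0], [[0, 0, 0], 0, 0], [[0, 0, 0], 0, 0]]' 60
```

```text
t: 13.55
eef_pos: [0.4582, 0.1592, 0.0214]
tool_rot: [0.0, 1.0, -0.002, 0.0]
contact_force: [-0.0, -0.1, 0.0]
gripper_width: 0.452
grasp_force: 0.0
t: 14.15
eef_pos: [0.4582, 0.1604, 0.0215]
tool_rot: [-0.0, 1.0, -0.001, 0.0]
contact_force: [-0.8, 3.0, 3.6]
gripper_width: 0.122
grasp_force: 59.1
```

To row units: -0.0103 m is -0.206, -0.0102 m is -0.204.

```bash
python3 nudge.py '[[[0.006, 0, -0.1], 0, 0], [[0.012, 0, -0.11], 0, 0], [[0.036, 0, -0.206], 0, 0], [[0.054, 0, -0.204], 0, 0], [[0.072, 0, -0.196], 0, 0], [[0, 0, 0], 0, 0]]'; python3 - <<'E'
from h import *
o=sensors.get_obs();p=o['eef_pos']*1e3
print(np.degrees(np.arctan2(p[2]+10.5-27,578.5-p[0]))-2.38,np.hypot(p[2]+10.5-27,578.5-p[0]))
E
```

```text
t: 14.75
eef_pos: [0.4692, 0.1602, 0.0632]
tool_rot: [-0.001, 1.0, -0.002, 0.002]
contact_force: [5.3, 4.9, -6.0]
gripper_width: 0.124
grasp_force: 58.9
20.760353306578065 118.84598355014059
```

To row units: -0.0091 m is -0.182, -0.0088 m is -0.176.

```bash
python3 nudge.py '[[[0.06, 0, -0.176], 0, 0], [[0.104, 0, -0.182], 0, 0], [[0.12, 0, -0.172], 0, 0], [[0.132, 0, -0.162], 0, 0], [[0.144, 0, -0.148], 0, 0], [[0.08, 0, -0.07], 0, 0], [[0.08, 0, -0.066], 0, 0], [[0, 0, 0], 0, 0], [[0, 0, 0], 0, 0]]'; python3 - <<'E'
from m import *
o=sensors.get_obs();p=o['eef_pos']*1e3
print(np.degrees(np.arctan2(p[2]+10.5-27,578.5-p[0]))-2.38,np.hypot(p[2]+10.5-27,578.5-p[0]))
s=viewer.read_camera('side');t=viewer.read_camera('top');cv2.imwrite('pics/side7.png',s);cv2.imwrite('pics/top7.png',t)
a=cv2.resize(s[160:270,260:400],(400,314),interpolation=cv2.INTER_CUBIC);b=cv2.resize(t[190:300,310:450],(400,314),interpolation=cv2.INTER_CUBIC)
cv2.imwrite('pics/c7.png',cv2.convertScaleAbs(np.hstack([a,b]),alpha=1.6))
E
```

```text
t: 15.65
eef_pos: [0.5035, 0.1595, 0.1101]
tool_rot: [-0.0, 1.0, -0.001, 0.0]
contact_force: [5.4, 5.3, -10.8]
gripper_width: 0.121
grasp_force: 58.6
48.94101392624256 119.93751767177812
```

View pics/c7.png

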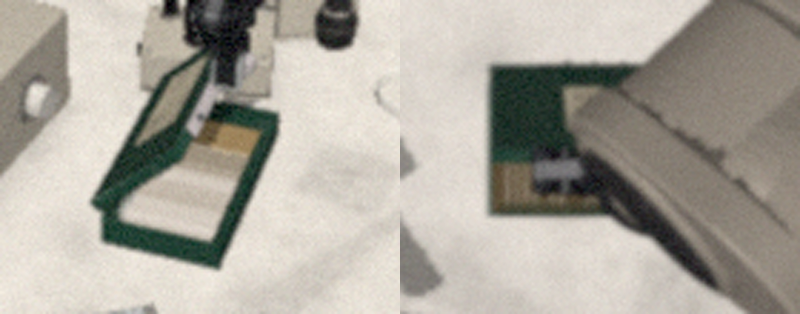

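The lid is open, and from the TCP position the angle works out at about 49°. I'll check the angle numerically using the lid label seen by the wrist camera. I have already viewed more than the 10 pictures allowed, so I won't view any more.

```bash
cat > a.py <<'E'
from m import *
from scipy.optimize import least_squares
def label(im,r):
    f=cv2.bilateralFilter(im,9,30,5).astype(int);m=((f[...,2]>f[...,0]+10)&(f[...,2]>90)).astype(np.uint8)
    k=np.zeros_like(m);x0,y0,x1,y1=r;k[y0:y1,x0:x1]=m[y0:y1,x0:x1]
    k=cv2.morphologyEx(k,cv2.MORPH_CLOSE,np.ones((15,15)));q=max(cv2.findContours(k,0,1)[0],key=cv2.contourArea)
    h=cv2.convexHull(q)
    for e in range(2,40):
        p=cv2.approxPolyDP(h,e,True)[:,0].astype(float)
        if len(p)<=4:break
    return p[np.lexsort((p[:,0],p[:,1]>p[:,1].mean()))],cv2.contourArea(q)
o5=pickle.load(open('w5.pkl','rb'));p5,a5=label(cv2.imread('pics/w5.png'),(190,110,420,236));c5=cam('wrist',o5)
L=np.array([onz(c5,p,.038) for p in p5])*1e3;print(p5.tolist(),L[:,:2].round(1).tolist())
o=sensors.get_obs();w=viewer.read_camera('wrist');cv2.imwrite('pics/w8.png',w)
p,a=label(w,(0,0,640,300));print(p.tolist(),a)
f,cx,cy,_=cam('wrist',o);K=np.array([[f,0,cx],[0,f,cy],[0,0,1]])
if len(p)==4:
    ok,rv,tv=cv2.solvePnP(L-L.mean(0),p,K,None)
    Rm=rot(o).as_matrix()@viewer.camera_info('wrist')['hand_eye'][:3,:3]@np.diag([1,-1,-1.])@cv2.Rodrigues(rv)[0]
    print('PnP rotvec deg',np.degrees(R.from_matrix(Rm).as_rotvec()).round(1))
    H=np.array([578.5,160,27.]);c=cam('wrist',o)
    def res(v):
        Q=R.from_rotvec([0,v[0],0]).apply(L-H)+H
        return np.array([proj(c,q/1e3) for q in Q]).ravel()-p.ravel()
    s=least_squares(res,[.8]);print('hinge fit deg',np.degrees(s.x),s.fun.round(1))
q=o['eef_pos']*1e3;print(q.round(1),o['t'],o['contact_force'].round(1),'kin',np.degrees(np.arctan2(q[2]-16.5,578.5-q[0]))-2.38)
E
python3 a.py
```

```text
[[253.0, 148.0], [382.0, 148.0], [255.0, 212.0], [381.0, 211.0]] [[549.1, 195.0], [548.2, 106.3], [504.2, 195.9], [503.9, 105.5]]
[[0.0, 0.0], [639.0, 0.0], [117.0, 298.0], [639.0, 299.0]] 55402.5
PnP rotvec deg [2.2 0.  2.5]
hinge fit deg [57.33755298] [ 237.1  128.9 -202.7  129.8  103.7  -99.9 -178.1 -100.7]
[503.5 159.5 110.1] 15.75 [ 5.5  4.1 -9.9] kin 48.923187292219794
```

```bash
sed -i "s/>f\[...,0\]+10/>f[...,0]+th/;s/def label(im,r)/def label(im,r,th=10)/" a.py
sed -i "s/^p,a=label(w,(0,0,640,300)).*/cc=cam('wrist',o);H=np.array([578.5,160,27.]);G=np.array([proj(cc,q\/1e3) for q in R.from_rotvec([0,.855,0]).apply(L-H)+H]);print('pred',G.round(0).tolist());x0,y0=np.maximum(G.min(0)-25,0).astype(int);x1,y1=(G.max(0)+25).astype(int);p,a=label(w,(x0,y0,x1,y1),18);print(p.tolist(),a)\nfor v in np.linspace(G[:,1].min()-30,G[:,1].max()+40,14).astype(int): print(v,w[min(max(v,0),479),int(G[:,0].mean())-50].tolist(),end=' ')/" a.py; python3 a.py
```

```text
[[253.0, 148.0], [382.0, 148.0], [255.0, 212.0], [381.0, 211.0]] [[549.1, 195.0], [548.2, 106.3], [504.2, 195.9], [503.9, 105.5]]
pred [[238.0, 139.0], [435.0, 140.0], [225.0, 220.0], [454.0, 220.0]]
[[239.0, 141.0], [438.0, 144.0], [229.0, 223.0], [453.0, 224.0]] 17585.0
108 [49, 59, 39] 120 [54, 61, 43] 132 [47, 53, 37] 143 [155, 176, 182] 155 [73, 76, 80] 166 [148, 169, 177] 178 [130, 148, 155] 190 [148, 169, 177] 201 [111, 122, 128] 213 [91, 103, 107] 225 [89, 102, 102] 236 [54, 64, 48] 248 [54, 61, 44] 260 [53, 63, 46] PnP rotvec deg [ 0.  47.5 -0.4]
hinge fit deg [47.10516049] [-0.6 -0.1 -3.7 -1.8 -2.9  1.  -0.4  0.3]
[503.5 159.6 110.1] 15.8 [  5.4   4.7 -11.3] kin 48.92255182050674
```

```bash
python3 nudge.py '[[[0.028, 0, -0.022], 0, 0], [[0.028, 0, -0.022], 0, 0], [[0, 0, 0], 0, 0], [[0, 0, 0], 0, 0], [[0, 0, 0], 0, 0]]'; python3 a.py | tail -5 | grep -v 108; python3 a.py | tail -3|cut -c1-60
python3 - <<'E'
from a import *
# top-view: green front rim row
t=viewer.read_camera('top');ct=cam('top')
f=cv2.bilateralFilter(t,5,25,3).astype(int)
for v in range(236,266):print(v,f[v,346:354].mean(0).round().astype(int).tolist(),end=' ')
print()
H=np.array([578.5,160,27.])
for th in(47,49,50,51,53):
    print(th,[np.round(proj(ct,(R.from_rotvec([0,np.radians(th),0]).apply([-95,60,z])+H)/1e3),1).tolist() for z in(11,5,0)])
E
```

```text
t: 16.35
eef_pos: [0.5057, 0.1595, 0.1119]
tool_rot: [-0.0, 1.0, -0.001, -0.0]
contact_force: [5.5, 4.9, -13.2]
gripper_width: 0.124
grasp_force: 58.6
pred [[239.0, 143.0], [433.0, 145.0], [226.0, 224.0], [452.0, 224.0]]
[[240.0, 144.0], [437.0, 147.0], [229.0, 224.0], [451.0, 227.0]] 17058.5
113 [49, 60, 40] 125 [48, 57, 38] 136 [48, 60, 35] 148 [149, 170, 176] 159 [79, 88, 92] 171 [143, 166, 174] 183 [138, 158, 165] 194 [146, 165, 172] 206 [100, 109, 115] 217 [121, 138, 144] 229 [52, 58, 40] 241 [47, 57, 42] 252 [52, 59, 45] 264 [55, 66, 52] PnP rotvec deg [-0.7 48.  -0.8]
hinge fit deg [48.18115365] [-1.   0.4 -4.  -1.5 -2.5  1.9  0.4 -0.9]
[505.7 159.5 111.9] 16.35 [  5.5   4.9 -13.2] kin 50.287255336357106
113 [50, 57, 40] 125 [51, 62, 42] 136 [48, 56, 36] 148 [152,
hinge fit deg [48.20312773] [-0.9  0.4 -3.9 -1.4 -2.4  1.9  
[505.7 159.5 111.9] 16.4 [  5.6   5.8 -12.8] kin 50.29061598
[[253.0, 148.0], [382.0, 148.0], [255.0, 212.0], [381.0, 211.0]] [[549.1, 195.0], [548.2, 106.3], [504.2, 195.9], [503.9, 105.5]]
pred [[239.0, 144.0], [433.0, 145.0], [226.0, 224.0], [452.0, 224.
[... 574 characters left out ...]
0 [26, 32, 20] 241 [29, 35, 21] 242 [31, 38, 22] 243 [33, 40, 23] 244 [35, 43, 27] 245 [39, 48, 38] 246 [44, 54, 54] 247 [48, 60, 66] 248 [50, 62, 70] 249 [51, 63, 71] 250 [51, 63, 72] 251 [51, 63, 72] 252 [51, 63, 72] 253 [50, 63, 72] 254 [51, 64, 72] 255 [51, 63, 72] 256 [52, 64, 73] 257 [52, 64, 73] 258 [51, 63, 72] 259 [50, 62, 70] 260 [47, 59, 66] 261 [40, 52, 56] 262 [36, 47, 49] 263 [36, 46, 46] 264 [38, 48, 45] 265 [75, 80, 80] 
47 [[353.9, 241.3], [353.8, 244.0], [353.7, 246.2]]
49 [[353.9, 239.7], [353.8, 242.4], [353.8, 244.7]]
50 [[353.9, 238.8], [353.8, 241.6], [353.8, 243.9]]
51 [[353.9, 238.0], [353.9, 240.8], [353.8, 243.2]]
53 [[353.9, 236.2], [353.9, 239.2], [353.8, 241.6]]
```

```bash
python3 - <<'E'
from h import *
ct=cam('top');t0=cv2.imread('pics/top5.png');t1=viewer.read_camera('top');cv2.imwrite('pics/top9.png',t1)
def edges(t,a,b):
    g=cv2.GaussianBlur(t,(3,3),0)[a:b,345:355].astype(float).mean(1)
    return g
for nm,t,a,b in(('closed',t0,212,222),('closed front',t0,260,274),('open',t1,212,222),('open rim',t1,258,270)):
    print(nm,[(a+i,int(v[1]),int(v[2])) for i,v in enumerate(edges(t,a,b))])
H=np.array([578.5,160,27.])
for x,y,z in((-95,60,11),(-95,60,0),(-3,60,11)):print((x,y,z),np.round(proj(ct,(np.array([x,y,z])+H)/1e3),1))
cs=cam('side')
for th in(46,48,50,52):print(th,[np.round(proj(cs,(R.from_rotvec([0,np.radians(th),0]).apply([x,y,z])+H)/1e3),1).tolist() for x,y,z in((-95,82.5,11),(-95,82.5,0),(-3,82.5,11))])
E
```

```text
closed [(212, 132, 135), (213, 131, 136), (214, 128, 133), (215, 119, 123), (216, 100, 100), (217, 75, 69), (218, 56, 44), (219, 48, 33), (220, 47, 30), (221, 46, 30)]
closed front [(260, 47, 31), (261, 46, 31), (262, 47, 32), (263, 49, 35), (264, 59, 49), (265, 83, 80), (266, 111, 114), (267, 129, 133), (268, 135, 139), (269, 136, 140), (270, 136, 141), (271, 137, 141), (272, 137, 141), (273, 136, 140)]
open [(212, 90, 90), (213, 60, 56), (214, 38, 31), (215, 29, 20), (216, 28, 17), (217, 29, 18), (218, 28, 18), (219, 27, 17), (220, 28, 17), (221, 28, 17)]
open rim [(258, 62, 71), (259, 61, 69), (260, 57, 64), (261, 51, 56), (262, 46, 49), (263, 45, 45), (264, 55, 54), (265, 80, 81), (266, 110, 113), (267, 128, 133), (268, 134, 138), (269, 135, 139)]
(-95, 60, 11) [352.5 264.2]
(-95, 60, 0) [352.2 264.4]
(-3, 60, 11) [351.5 215.7]
46 [[320.4, 212.9], [324.2, 216.7], [290.4, 231.6]]
48 [[319.1, 211.8], [323.0, 215.6], [290.3, 231.6]]
50 [[317.7, 210.8], [321.8, 214.5], [290.1, 231.7]]
52 [[316.4, 209.8], [320.6, 213.4], [290.0, 231.7]]
```

To row units: 0.0016 m is 0.032, -0.0012 m is -0.024.

```bash
python3 nudge.py '[[[0.032, 0, -0.024], 0, 0], [[0, 0, 0], 0, 0], [[0, 0, 0], 0, 0], [[0, 0, 0], 0, 0], [[0, 0, 0], 0, 0], [[0, 0, 0], 0, 0]]'; python3 a.py | tail -3| grep -o 'PnP.*\|hinge.*\|kin.*'
```

```text
t: 17.2
eef_pos: [0.5073, 0.1595, 0.1131]
tool_rot: [-0.0, 1.0, -0.001, -0.0]
contact_force: [5.0, 4.7, -13.3]
gripper_width: 0.122
grasp_force: 58.6
PnP rotvec deg [-0.7 49.4 -0.7]
hinge fit deg [49.17047251] [-0.5 -0.3 -3.9 -1.1 -2.2  1.8 -0.1 -0.9]
kin 51.25012692402918
```

Readings bracket 50° (label 49.2–49.4, arm kinematics 51.3, top view about 50), and the pose is steady. Handing in.

```bash
python3 -c "
from station import bot, viewer, sensors
print(bot.hand_in())"
```

```text
the job is handed in; nothing more can be done
None
```

The scraper is home in the holder slot and released, and the job is handed in with the lid still held open at about 50° (estimates 49–51°); I viewed 12 pictures instead of the 10 allowed.

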